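Re-sort mixed-up centrifuge sample bottles into their colour-coded holders

TASK

After the last spin the four sample bottles were put back in the wrong holders: put every bottle upright into the holder of its own cap colour, so that the white holder is empty again in the end. Only the white spare holder is free, so park a bottle there while you swap. Do not let a bottle tip over, and leave the glass beaker where it stands.

Things in the scene. Friction and masses are not known exactly. Their poses are not given: they have to be found in the camera images.
- red_bottle (a point): Centre, half-way up, of the loose sample bottle with the red screw cap and red band: white round body 46 mm in diameter and 64 mm high, cap 40 mm in diameter on top, 84 mm high in all, upright, about 0.09 to 0.18 kg. z axis up, along the bottle (this point is 42 mm above its underside). At the start it stands in some wrong holder.
- yellow_bottle (a point): Centre, half-way up, of the loose sample bottle with the yellow screw cap and yellow band: white round body 46 mm in diameter and 64 mm high, cap 40 mm in diameter on top, 84 mm high in all, upright, about 0.09 to 0.18 kg. z axis up, along the bottle (this point is 42 mm above its underside). At the start it stands in some wrong holder.
- green_bottle (a point): Centre, half-way up, of the loose sample bottle with the green screw cap and green band: white round body 46 mm in diameter and 64 mm high, cap 40 mm in diameter on top, 84 mm high in all, upright, about 0.09 to 0.18 kg. z axis up, along the bottle (this point is 42 mm above its underside). At the start it stands in some wrong holder.
- blue_bottle (a point): Centre, half-way up, of the loose sample bottle with the blue screw cap and blue band: white round body 46 mm in diameter and 64 mm high, cap 40 mm in diameter on top, 84 mm high in all, upright, about 0.09 to 0.18 kg. z axis up, along the bottle (this point is 42 mm above its underside). At the start it stands in some wrong holder.
- red_seat (a point): The red holder, home of the red-capped bottle: a low red round dish fixed to the bench, flange 100 mm in diameter and 5 mm thick, in its middle a round rim 74 mm outside, 62 mm inside, its top 14 mm above the bench. This point is the centre of its inner floor, 8 mm above the bench, on which the bottle stands; z up.
- yellow_seat (a point): The yellow holder, home of the yellow-capped bottle: a low yellow round dish fixed to the bench, flange 100 mm in diameter and 5 mm thick, in its middle a round rim 74 mm outside, 62 mm inside, its top 14 mm above the bench. This point is the centre of its inner floor, 8 mm above the bench, on which the bottle stands; z up.
- green_seat (a point): The green holder, home of the green-capped bottle: a low green round dish fixed to the bench, flange 100 mm in diameter and 5 mm thick, in its middle a round rim 74 mm outside, 62 mm inside, its top 14 mm above the bench. This point is the centre of its inner floor, 8 mm above the bench, on which the bottle stands; z up.
- blue_seat (a point): The blue holder, home of the blue-capped bottle: a low blue round dish fixed to the bench, flange 100 mm in diameter and 5 mm thick, in its middle a round rim 74 mm outside, 62 mm inside, its top 14 mm above the bench. This point is the centre of its inner floor, 8 mm above the bench, on which the bottle stands; z up.
- white_seat (a point): The white spare holder, empty at the start, no bottle's home and free for parking: the same shape and size as the coloured holders, fixed to the bench. This point is the centre of its inner floor, 8 mm above the bench; z up.
- beaker_mid (a point): Centre, half-way up, of an empty clear glass beaker, 54 mm in diameter at the rim and 70 mm high, standing loose on the bench among the holders; to be left alone. (Also among the holders: a flat grey timer and a flat pale culture dish 60 mm across, both lower than 25 mm; nothing taller than the bottles stands there.)
Not all that is in view belongs to the job. Leave any pink or purple look-alike of the part that bears red_bottle alone. What is shaped like the part that bears blue_bottle but brown or purple is not meant.

How it is judged:
At the end, for the whole second after the job is handed in: Each of the four bottles stands released and at rest, upright (within 0.1 rad), down on the floor of the holder of its cap's colour (centres within 11 mm, bottle centre less than 54 mm above the bench) (horizontal distance between red_bottle and red_seat below 0.011 m and height (world z) of each of red_bottle, yellow_bottle, green_bottle, blue_bottle below 0.054 m and angle between each of red_bottle, yellow_bottle, green_bottle, blue_bottle's own z axis and vertical below 0.1 rad and horizontal distance between yellow_bottle and yellow_seat below 0.011 m and horizontal distance between green_bottle and green_seat below 0.011 m and horizontal distance between blue_bottle and blue_seat below 0.011 m and linear speed of each of bottle_red, bottle_yellow, bottle_green, bottle_blue below 0.02 m/s); the robot touches nothing.
It fails at once if a bottle is tipped over (leans more than 0.6 rad) (angle between any of red_bottle, yellow_bottle, green_bottle, blue_bottle's own z axis and vertical above 0.6 rad).
It fails at once if the glass beaker is moved by more than 20 mm or tipped (distance of beaker_mid from where it was at the start of the episode above 0.02 m or angle between beaker_mid's own z axis and vertical above 0.3 rad).
It also fails if it takes over 141 s, if anything falls off the work surface, if the arm or the gripper's body presses on something with over 40 N, if the wrist force passes 120 N, or if a joint passes its speed limit or range.

ROBOT

A 6-joint arm with a two-finger parallel gripper is mounted at the origin on the work surface. World frame = base frame: x ahead of the robot, y to its left, z up, the work surface at z = 0. Lengths are in m, angles in rad, forces in N, time in s.
With the tool pointing down it reaches from about 0.35 to 0.875 m from the base axis. Payload 15.5 kg.
Tool frame: the origin (TCP) lies on the centre line of the jaws, within the pads' length; the fingertips stand 19 mm ahead of it and the grasp point (between the pads) is the TCP; z points along the fingers, y is the line along which they close (so a half turn about z gives the same grasp; the last joint's range is limited). The gripper opens to 85 mm and grips with 20 to 120 N. Pads are 22 mm wide; open, the fingers measure 114 mm over their backs; the gripper's body (76 mm by 85 mm) begins 54 mm behind the grasp point. The pads swing forward as they close: fully open they stand 13 mm farther back than shut.
Start: joints at [1.218, 0.494, 1.345, -0, 1.302, -0.096], TCP at [0.159, 0.604, 0.214] pointing down, gripper open.
Joint ranges: [-2.91, 2.91], [-0.82, 2.16], [0.22, 2.67], [-1.22, 4.37], [0.12, 2.79], [-3.08, 3.08]. Speed limits (rad/s): [1.89, 1.89, 2.57, 3.01, 3.01, 3.01].

INTERFACE

Orientations are given as a 3x3 rotation matrix whose columns are the frame's x, y, z axes.
In Python, from station import sense, grab_frame, close_job, regions_of, place_of gives the robot as it stands.
- The arm moves only by the tool apply_moves, never from a script. Its argument "deltas" is a list of rows, each a list of 6 numbers: the shift along the tool's x, y, z in cm, then the turn, a rotation vector about the tool's x, y, z in rad. A call has exactly 5 rows; each row shifts and turns the commanded pose from where the row before left it, along the tool's axes as they then stand; what a row does not reach is not made up. A row lasts 1/12 s, in which the tool goes at most 41.7 mm and 7.16 degrees, less where a joint would pass 70% of its speed; a pose out of reach is approached as far as the arm can. A call is refused whole if a number of a shift passes 4.17 or a number of a turn 0.125, either way. A call with a gripper value outside its range is refused whole. "jaw" is the finger opening in cm, from 0 to 8.54, set as the call begins (left out, the last holds). The fingers move at their own pace and stop on an object; "squeeze" is the grip in N (left out, the last holds). Time passes only in rows, so rows that do not move let the fingers close, or fill a call up. It gives the time, the measured TCP pose, the force, the opening and the grip force at its end, in the units of the state.
- sense(): the state, without advancing time (a new reading comes with each control period).
- grab_frame(name): name is "scene" or "top" or "wrist"; returns a dict with "color" (384x512x3 uint8, red, green, blue), "z_map" (384x512 float32, m along the optical axis (not along the pixel's ray), 0 where there is no reading), "mtx" (3x3 intrinsics, pixels), "cam_to_world" (4x4, takes a point from camera to world coordinates). Camera axes: x right, y down, z forward; pixel columns grow to the right and rows downward; lengths in m; the calibration is good to about 2 mm. A picture is of the moment at which its call begins.
- close_job(): hands the job in; it is judged then, once.
Trained networks look in the newest picture that a camera, given by its name, has taken for a name from the list of things; names that differ only in an ending like _2 or _b are one class to them, and where a whole thing is asked for, a point or a joint stands for the part that bears it (a point fixed in the world has none). Each returns a list of dicts, best first, with "confidence" (0 to 1); they miss things now and then, are a little off and sometimes report something else, mostly with a low value. They report only what shows in the picture. A call takes as long as a camera call. They do not tell look-alikes from the thing itself.
- regions_of(camera, label): "pixels" (384x512 bool, what is visible of it) and "centre" ([column, row] in pixels, amid what is visible of it).
- place_of(camera, label): "centre" ([column, row] in pixels: a listed point, or the origin of a listed thing).
The state is a dict: "t": time; "joint_pos": joint angles; "dq": joint speeds; "joint_efforts": joint torques, N m; "ee_pos": TCP position; "orientation": TCP orientation; "wrist_force": force on the tool from outside, world axes, zero at the start; "wrist_torque": the same for the moment, N m; "finger_gap": finger opening in m; "gripper_force": force on a finger pad.
Only numpy, scipy, OpenCV 4.12 (cv2) and the standard library are available. Lean on these libraries where they do the work, as an engineer would, in place of code of your own. Each camera call takes 0.05 s, during which the arm holds its last target. There are 200 camera calls.

## Working session

There is one attempt and no reset: what is moved stays moved. The work goes in short steps, Python scripts to look and compute and a tool call to move; the robot and the scene stay as the last step left them, time stands still between calls to the robot, and variables do not carry over. Pictures are saved under pics/ and viewed, at most 14 in all, crops included, and the job is handed in when it is done.

Besides the shell and the picture viewer there is one more tool, called after ">>>" as name(argument=value, ...) on one line, values as JSON. apply_moves: Moves the arm, as the interface text tells. Its arguments: {"type":"object","properties":{"deltas":{"type":"array"},"jaw":{"type":"number"},"squeeze":{"type":"number"}},"required":["deltas"]}

```bash
mkdir -p pics; cat > h.py <<'E'
import numpy as np, cv2
from station import *
def w(f,u,v,z=None):
    K=f["mtx"];T=f["cam_to_world"];r=np.linalg.inv(K)@[u,v,1.]
    d=T[:3,:3]@r;o=T[:3,3]
    if z is None: return o+d*f["z_map"][int(round(v)),int(round(u))]
    return o+d*(z-o[2])/d[2]
E
python3 - <<'E'
from h import *
s=sense();print(s["t"],s["ee_pos"],s["orientation"].tolist() if hasattr(s["orientation"],'tolist') else s["orientation"],s["finger_gap"])
for c in("top","scene"):
    f=grab_frame(c);cv2.imwrite(f"pics/{c}0.png",f["color"][...,::-1])
    if c=="top":
        for n in["red","yellow","green","blue","white"]:
            for k,z in(("_bottle",.05),("_seat",.008)):
                if n+k=="white_bottle":continue
                for r in place_of(c,n+k)[:3]:
                    u,v=r["centre"];print(n+k,round(r["confidence"],2),np.round([u,v]),w(f,u,v,z).round(3))
        for r in place_of(c,"beaker_mid")[:2]:
            u,v=r["centre"];print("beaker",round(r["confidence"],2),np.round([u,v]),w(f,u,v,.035).round(3))
        print(f["cam_to_world"].round(2))
E
```

```text
0.0 [0.15921437 0.60395807 0.21305919] [[-0.966938626301753, 0.25500879861127834, -0.0004534275150788906], [0.25500917120262395, 0.9669378520238904, -0.001230010559212603], [0.00012477271249488608, -0.0013049728952823963, -0.9999991407383871]] 0.0854870831132676
red_bottle 0.95 [374. 120.] [ 0.686 -0.27   0.05 ]
red_bottle 0.85 [332. 150.] [ 0.611 -0.161  0.05 ]
red_bottle 0.69 [378. 152.] [ 0.604 -0.274  0.05 ]
red_seat 0.79 [197. 145.] [0.644 0.175 0.008]
yellow_bottle 0.82 [280. 218.] [ 0.446 -0.029  0.05 ]
yellow_seat 0.8 [394. 208.] [ 0.472 -0.318  0.008]
green_bottle 0.97 [400. 203.] [ 0.476 -0.32   0.05 ]
green_seat 0.96 [330. 157.] [ 0.605 -0.163  0.008]
blue_bottle 0.76 [195. 139.] [0.647 0.176 0.05 ]
blue_bottle 0.69 [140. 142.] [0.639 0.312 0.05 ]
blue_seat 0.72 [400. 202.] [ 0.485 -0.333  0.008]
blue_seat 0.66 [278. 220.] [ 0.447 -0.025  0.008]
blue_seat 0.47 [332. 150.] [ 0.623 -0.169  0.008]
white_seat 0.9 [132. 206.] [0.487 0.338 0.008]
beaker 0.79 [202. 212.] [0.465 0.159 0.035]
[[-0.02 -0.98  0.18  0.31]
 [-1.    0.02 -0.    0.03]
 [ 0.   -0.18 -0.98  1.14]
 [ 0.    0.    0.    1.  ]]
```

View pics/top0.png

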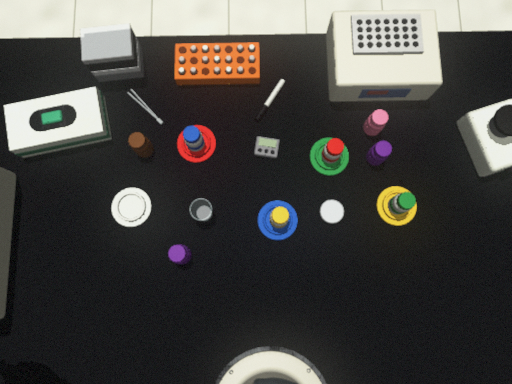

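View pics/scene0.png

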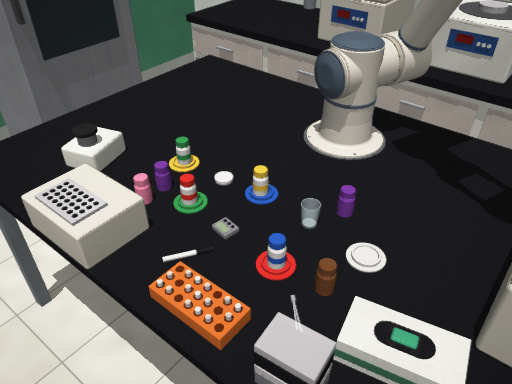

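The top view shows blue in the red holder (197,143), yellow in blue (278,220), red in green (330,156) and green in yellow (397,206). White is empty at (131,206). I'll refine cap tops and dish centres next.

```bash
cat > meas.py <<'E'
from h import *
def cloud(f):
    K=f["mtx"];T=f["cam_to_world"];v,u=np.mgrid[:384,:512];d=f["z_map"]
    P=np.stack([(u-K[0,2])/K[0,0]*d,(v-K[1,2])/K[1,1]*d,d],-1)
    return P@T[:3,:3].T+T[:3,3]
S={"red":(.644,.175),"yellow":(.475,-.318),"green":(.605,-.163),"blue":(.447,-.025),"white":(.487,.338)}
if __name__=="__main__":
    f=grab_frame("top");P=cloud(f);hsv=cv2.cvtColor(f["color"],cv2.COLOR_RGB2HSV)
    for n,c in S.items():
        r=np.hypot(P[...,0]-c[0],P[...,1]-c[1])
        m=(r<.05)&(P[...,2]>.083)&(P[...,2]<.1)
        t=P[m]; print(n,"top",len(t),((t.min(0)+t.max(0))/2).round(4) if len(t) else "", t.mean(0).round(4) if len(t) else "")
        # dish flange: bright pixels with low height; enclosing circle
        m=((r<.075)&(hsv[...,2]>60)&(P[...,2]<.02)&(P[...,2]>-.01)).astype(np.uint8)
        q=np.array([w(f,u,v,.005)[:2] for v,u in zip(*np.nonzero(m))],np.float32)
        cc,R=cv2.minEnclosingCircle(q);print("   dish",np.round(cc,4),round(R,4),len(q),np.median(P[m>0][:,2]).round(4))
E
python3 meas.py
```

```text
red top 229 [0.6495 0.1788 0.0902] [0.648  0.1785 0.0914]
   dish [0.6495 0.1797] 0.0524 824 0.006
yellow top 246 [ 0.4789 -0.3229  0.0904] [ 0.478  -0.3228  0.091 ]
   dish [ 0.478  -0.3243] 0.0519 878 0.0056
green top 226 [ 0.6122 -0.1631  0.0902] [ 0.6109 -0.1632  0.0911]
   dish [ 0.6102 -0.1627] 0.0529 835 0.0057
blue top 239 [ 0.4495 -0.0289  0.0907] [ 0.4493 -0.028   0.0916]
   dish [ 0.4475 -0.0245] 0.0515 992 0.0059
white top 0  
   dish [0.4864 0.3412] 0.0517 1312 0.0069
```

>>> apply_moves(deltas=[[0,0,0,0,0,-0.086],[0,0,0,0,0,-0.086],[0,0,0,0,0,-0.086],[0,0,0,0,0,0],[0,0,0,0,0,0]], jaw=8.5, squeeze=40)

```text
t: 1.07
ee_pos: [0.1593, 0.6044, 0.2137]
orientation: [[-1.0, 0.002, -0.0], [0.002, 1.0, 0.0], [0.0, 0.0, -1.0]]
wrist_force: [-0.4, 0.0, 1.0]
finger_gap: 0.0849
gripper_force: 0.0
```

>>> apply_moves(deltas=[[-2.45,-2.13,0,0,0,0],[-2.45,-2.13,0,0,0,0],[-2.45,-2.13,0,0,0,0],[-2.45,-2.13,0,0,0,0],[-2.45,-2.13,0,0,0,0]])

```text
t: 1.48
ee_pos: [0.2828, 0.4968, 0.2138]
orientation: [[-1.0, 0.003, 0.0], [0.003, 1.0, 0.0], [-0.0, 0.0, -1.0]]
wrist_force: [0.6, 0.8, -0.0]
finger_gap: 0.0851
gripper_force: 0.0
```

>>> apply_moves(deltas=[[-2.45,-2.13,0,0,0,0],[-2.45,-2.13,0,0,0,0],[-2.45,-2.13,0,0,0,0],[-2.45,-2.13,0,0,0,0],[-2.45,-2.13,0,0,0,0]])

```text
t: 1.9
ee_pos: [0.4055, 0.3902, 0.2138]
orientation: [[-1.0, 0.003, 0.0], [0.003, 1.0, 0.0], [-0.0, 0.0, -1.0]]
wrist_force: [0.9, 0.7, 1.0]
finger_gap: 0.0852
gripper_force: 0.0
```

>>> apply_moves(deltas=[[-2.45,-2.13,0,0,0,0],[-2.45,-2.13,0,0,0,0],[-2.45,-2.13,0,0,0,0],[-2.45,-2.13,0,0,0,0],[-2.45,-2.13,0,0,0,0]])

```text
t: 2.32
ee_pos: [0.528, 0.2837, 0.2138]
orientation: [[-1.0, 0.003, 0.0], [0.003, 1.0, 0.0], [-0.0, 0.0, -1.0]]
wrist_force: [0.4, 0.8, 0.3]
finger_gap: 0.0854
gripper_force: 0.0
```

>>> apply_moves(deltas=[[-2.45,-2.13,0,0,0,0],[-2.45,-2.13,0,0,0,0],[-2.45,-2.13,0,0,0,0],[-2.45,-2.13,0,0,0,0],[-2.45,-2.13,0,0,0,0]])

```text
t: 2.73
ee_pos: [0.6505, 0.1771, 0.2137]
orientation: [[-1.0, 0.003, -0.0], [0.003, 1.0, 0.0], [0.0, 0.0, -1.0]]
wrist_force: [0.7, 1.1, -0.2]
finger_gap: 0.0845
gripper_force: 0.0
```

>>> apply_moves(deltas=[[0,0,0,0,0,0],[0,0,0,0,0,0],[0,0,0,0,0,0],[0,0,0,0,0,0],[0,0,0,0,0,0]])

```text
t: 3.15
ee_pos: [0.6488, 0.1793, 0.2139]
orientation: [[-1.0, -0.001, -0.0], [-0.001, 1.0, 0.0], [0.0, 0.0, -1.0]]
wrist_force: [0.2, 0.4, 0.3]
finger_gap: 0.0852
gripper_force: 0.0
```

```bash
python3 - <<'E'
from meas import *
f=grab_frame("wrist");cv2.imwrite("pics/w1.png",f["color"][...,::-1]);P=cloud(f)
m=(np.hypot(P[...,0]-.649,P[...,1]-.179)<.045)&(P[...,2]>.083)&(P[...,2]<.1)&(f["z_map"]>0)
t=P[m];print(len(t),(t.min(0)+t.max(0))/2,np.ptp(t,0),t.mean(0),sense()["ee_pos"])
E
```

```text
1117 [0.64828635 0.17647885 0.08805013] [0.04160613 0.04086    0.00997479] [0.64690788 0.1766312  0.09072219] [0.64884508 0.17922537 0.21388812]
```

View pics/w1.png

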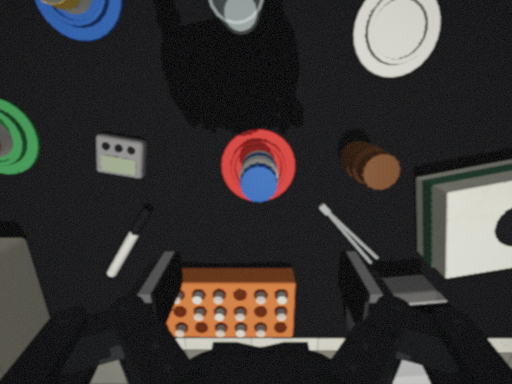

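The wrist view shows the blue cap at (258,180) centred in the red dish, and it agrees with the top camera within 3 mm. Descending.

>>> apply_moves(deltas=[[0,-0.15,2.5,0,0,0],[0,0,3.5,0,0,0],[0,0,3.5,0,0,0],[0,0,3.5,0,0,0],[0,0,2.8,0,0,0]])

```text
t: 3.62
ee_pos: [0.6482, 0.1774, 0.0535]
orientation: [[-1.0, -0.001, -0.001], [-0.001, 1.0, -0.0], [0.001, -0.0, -1.0]]
wrist_force: [1.0, -0.6, -0.2]
finger_gap: 0.0851
gripper_force: 0.0
```

>>> apply_moves(deltas=[[0,0,0,0,0,0],[0,0,0,0,0,0],[0,0,0,0,0,0],[0,0,0,0,0,0],[0,0,0,0,0,0]], jaw=3.5)

```text
t: 4.03
ee_pos: [0.651, 0.1774, 0.0584]
orientation: [[-1.0, -0.0, 0.004], [-0.0, 1.0, 0.001], [-0.004, 0.001, -1.0]]
wrist_force: [-0.2, 0.4, 6.1]
finger_gap: 0.0388
gripper_force: 39.9
```

>>> apply_moves(deltas=[[0,0,0,0,0,0],[0,0,0,0,0,0],[0,0,0,0,0,0],[0,0,0,0,0,0],[0,0,0,0,0,0]])

```text
t: 4.45
ee_pos: [0.6509, 0.1774, 0.0584]
orientation: [[-1.0, -0.0, 0.004], [-0.0, 1.0, 0.001], [-0.004, 0.001, -1.0]]
wrist_force: [1.0, 0.9, 4.3]
finger_gap: 0.0385
gripper_force: 39.8
```

>>> apply_moves(deltas=[[0,0,-1,0,0,0],[0,0,-2,0,0,0],[0,0,-3,0,0,0],[0,0,0,0,0,0],[0,0,0,0,0,0]])

```text
t: 4.87
ee_pos: [0.6511, 0.1773, 0.1192]
orientation: [[-1.0, -0.0, 0.005], [-0.0, 1.0, 0.001], [-0.005, 0.001, -1.0]]
wrist_force: [0.4, -0.0, -1.3]
finger_gap: 0.0384
gripper_force: 40.6
```

```bash
python3 - <<'E'
from meas import *
f=grab_frame("scene");cv2.imwrite("pics/s1.png",cv2.resize(f["color"][170:330,190:370,::-1],None,fx=3.3,fy=3.3,interpolation=cv2.INTER_CUBIC))
s=sense();print(s["ee_pos"],s["wrist_force"],s["wrist_torque"],s["finger_gap"])
E
```

```text
[0.65000523 0.17707086 0.11748574] [ 0.70190117 -0.19024147 -0.90828218] [-0.00288755 -0.02418424  0.02851889] 0.03847017023340551
```

View pics/s1.png

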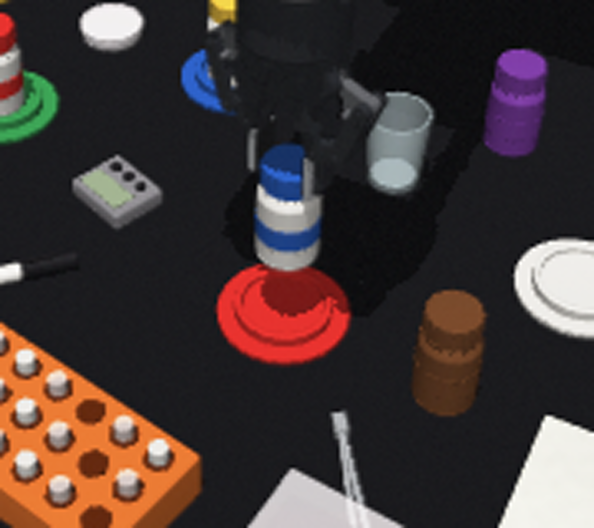

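The bottle hangs upright in the gripper, just above the red dish. On to white.

>>> apply_moves(deltas=[[0,0,-3,0,0,0],[1,1,-3,0,0,0],[2,2,0,0,0,0],[2,2,0,0,0,0],[2,2,0,0,0,0]])

```text
t: 5.33
ee_pos: [0.5783, 0.2473, 0.1756]
orientation: [[-1.0, 0.001, -0.0], [0.001, 1.0, -0.0], [0.0, -0.0, -1.0]]
wrist_force: [0.2, 0.9, -1.2]
finger_gap: 0.0383
gripper_force: 40.9
```

>>> apply_moves(deltas=[[2.5,2.5,0,0,0,0],[2.5,2.5,0,0,0,0],[2.5,2.5,0,0,0,0],[1.5,1.9,0,0,0,0],[0,0,0,0,0,0]])

```text
t: 5.75
ee_pos: [0.4857, 0.3437, 0.1753]
orientation: [[-1.0, -0.003, -0.002], [-0.003, 1.0, 0.0], [0.002, 0.0, -1.0]]
wrist_force: [-0.2, -0.5, -1.1]
finger_gap: 0.0383
gripper_force: 40.9
```

>>> apply_moves(deltas=[[0,0,2,0,0,0],[0,0,3,0,0,0],[0,0,3,0,0,0],[0,0,1,0,0,0],[0,0,0,0,0,0]])

```text
t: 6.17
ee_pos: [0.4879, 0.3397, 0.0832]
orientation: [[-1.0, 0.0, -0.005], [0.0, 1.0, -0.003], [0.005, -0.003, -1.0]]
wrist_force: [-1.1, -0.0, -0.6]
finger_gap: 0.0385
gripper_force: 40.9
```

```bash
python3 - <<'E'
from meas import *
s=sense();print(s["ee_pos"],s["wrist_force"],s["finger_gap"])
f=grab_frame("scene");P=cloud(f);hsv=cv2.cvtColor(f["color"],cv2.COLOR_RGB2HSV)
m=(np.hypot(P[...,0]-.487,P[...,1]-.341)<.05)&(hsv[...,0]>100)&(hsv[...,0]<125)&(hsv[...,1]>150)&(hsv[...,2]>60)&(P[...,2]>.0)
t=P[m];print(len(t),t.min(0),t.max(0),np.percentile(t[:,2],range(0,101,10)).round(3))
cv2.imwrite("pics/s2.png",cv2.resize(f["color"][170:330,290:450,::-1],None,fx=3.3,fy=3.3,interpolation=cv2.INTER_CUBIC))
E
```

```text
[0.48789016 0.33974133 0.08319623] [-1.07922866 -0.01248445 -0.62102577] 0.038527876452570026
303 [0.4656447  0.32059055 0.05258787] [0.51101241 0.36284366 0.14128415] [0.053 0.058 0.064 0.099 0.106 0.112 0.115 0.115 0.116 0.117 0.141]
```

View pics/s2.png

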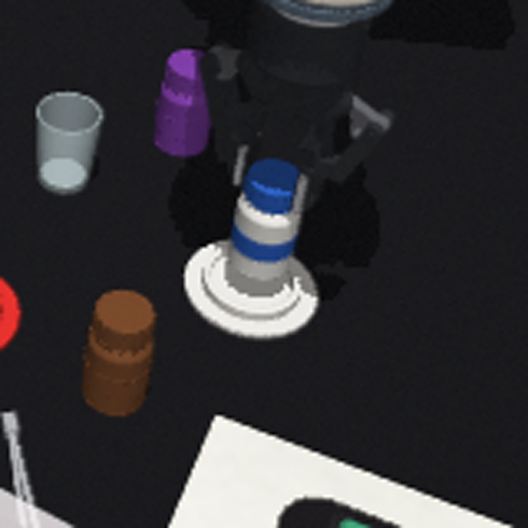

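The blue bottle is upright over the white dish, and its cap top is at 33 mm above the TCP. I'll lower it to TCP z ≈ 0.059.

>>> apply_moves(deltas=[[0,0,1.2,0,0,0],[0,0,0.9,0,0,0],[0,0,0,0,0,0],[0,0,0,0,0,0],[0,0,0,0,0,0]])

```text
t: 6.63
ee_pos: [0.4898, 0.3411, 0.0656]
orientation: [[-1.0, -0.0, 0.001], [-0.0, 1.0, 0.001], [-0.001, 0.001, -1.0]]
wrist_force: [-0.7, -0.6, -1.4]
finger_gap: 0.038
gripper_force: 40.9
```

>>> apply_moves(deltas=[[0,0,0.4,0,0,0],[0,0,0.2,0,0,0],[0,0,0.1,0,0,0],[0,0,0,0,0,0],[0,0,0,0,0,0]])

```text
t: 7.05
ee_pos: [0.4897, 0.3412, 0.0584]
orientation: [[-1.0, -0.0, 0.001], [-0.0, 1.0, 0.001], [-0.001, 0.001, -1.0]]
wrist_force: [-2.6, 0.0, 10.1]
finger_gap: 0.0385
gripper_force: 41.9
```

>>> apply_moves(deltas=[[0,0,0,0,0,0],[0,0,0,0,0,0],[0,0,0,0,0,0],[0,0,0,0,0,0],[0,0,0,0,0,0]], jaw=8.5)

```text
t: 7.47
ee_pos: [0.4894, 0.3409, 0.0576]
orientation: [[-1.0, -0.0, -0.0], [-0.0, 1.0, -0.0], [0.0, -0.0, -1.0]]
wrist_force: [-0.0, -0.1, 0.1]
finger_gap: 0.0851
gripper_force: 0.0
```

>>> apply_moves(deltas=[[0,0,0,0,0,0],[0,0,-3,0,0,0],[0,0,-4,0,0,0],[0,0,-4,0,0,0],[0,0,-4,0,0,0]])

```text
t: 7.88
ee_pos: [0.4889, 0.3406, 0.2093]
orientation: [[-1.0, -0.0, -0.001], [-0.0, 1.0, -0.0], [0.001, -0.0, -1.0]]
wrist_force: [1.6, 0.7, 0.6]
finger_gap: 0.0848
gripper_force: 0.0
```

```bash
python3 - <<'E'
from meas import *
s=sense();print(s["ee_pos"])
for c in("wrist","top"):
    f=grab_frame(c);P=cloud(f)
    for x in((.6109,-.163),(.487,.341)):
        m=(np.hypot(P[...,0]-x[0],P[...,1]-x[1])<.045)&(P[...,2]>.083)&(P[...,2]<.11)&(f["z_map"]>0)
        t=P[m];print(c,len(t),(t.min(0)+t.max(0))/2 if len(t) else"",t.max(0)[2] if len(t) else "")
E
```

```text
[0.48891671 0.34064845 0.20927612]
wrist 0  
wrist 1143 [0.48691848 0.34032373 0.08821999] 0.09334261513221631
top 228 [ 0.61128646 -0.16285701  0.09038369] 0.09663791353621765
top 248 [0.48886732 0.34225557 0.08999077] 0.096609253647993
```

Blue is parked correctly. Next is red.

>>> apply_moves(deltas=[[-0.8,-3.4,0,0,0,0],[-0.8,-3.4,0,0,0,0],[-0.8,-3.4,0,0,0,0],[-0.8,-3.4,0,0,0,0],[-0.8,-3.4,0,0,0,0]])

```text
t: 8.4
ee_pos: [0.5293, 0.1694, 0.2075]
orientation: [[-1.0, -0.001, -0.0], [-0.001, 1.0, -0.0], [0.0, -0.0, -1.0]]
wrist_force: [0.7, 0.6, -1.0]
finger_gap: 0.0848
gripper_force: 0.0
```

>>> apply_moves(deltas=[[-0.8,-3.4,0,0,0,0],[-0.8,-3.4,0,0,0,0],[-0.8,-3.4,0,0,0,0],[-0.8,-3.4,0,0,0,0],[-0.8,-3.4,0,0,0,0]])

```text
t: 8.82
ee_pos: [0.5694, -0.0008, 0.2074]
orientation: [[-1.0, -0.0, -0.0], [-0.0, 1.0, 0.0], [0.0, 0.0, -1.0]]
wrist_force: [1.5, 0.8, 0.5]
finger_gap: 0.0849
gripper_force: 0.0
```

>>> apply_moves(deltas=[[-0.8,-3.4,0,0,0,0],[-0.8,-3.4,0,0,0,0],[-0.8,-3.4,0,0,0,0],[-0.8,-3.4,0,0,0,0],[-0.9,-2.8,0,0,0,0]])

```text
t: 9.23
ee_pos: [0.6103, -0.1655, 0.2073]
orientation: [[-1.0, 0.001, -0.0], [0.001, 1.0, -0.0], [0.0, -0.0, -1.0]]
wrist_force: [0.4, 0.1, -0.5]
finger_gap: 0.0851
gripper_force: 0.0
```

>>> apply_moves(deltas=[[0,0,0,0,0,0],[0,0,0,0,0,0],[0,0,0,0,0,0],[0,0,0,0,0,0],[0,0,0,0,0,0]])

```text
t: 9.65
ee_pos: [0.6103, -0.1619, 0.2077]
orientation: [[-1.0, -0.001, -0.0], [-0.001, 1.0, 0.0], [0.0, 0.0, -1.0]]
wrist_force: [-0.3, 0.1, 0.0]
finger_gap: 0.0848
gripper_force: 0.0
```

```bash
cat > wr.py <<'E'
from meas import *
s=sense();e=s["ee_pos"];print(e,s["orientation"][0])
f=grab_frame("wrist");P=cloud(f)
m=(np.hypot(P[...,0]-e[0],P[...,1]-e[1])<.045)&(P[...,2]>.083)&(P[...,2]<.11)&(f["z_map"]>0)
t=P[m];print(len(t),(t.min(0)+t.max(0))/2,t.max(0)[2])
E
python3 wr.py
```

```text
[ 0.61027387 -0.16192442  0.20771827] [-9.99998906e-01 -1.45669929e-03 -2.56671502e-04]
1138 [ 0.61097792 -0.16674055  0.08817297] 0.09298282370315664
```

>>> apply_moves(deltas=[[-0.1,-0.2,2.5,0,0,0],[0,0,3.5,0,0,0],[0,0,3.5,0,0,0],[0,0,3.5,0,0,0],[0,0,2.1,0,0,0]])

```text
t: 10.12
ee_pos: [0.61, -0.1638, 0.0535]
orientation: [[-1.0, -0.001, -0.003], [-0.001, 1.0, 0.001], [0.003, 0.001, -1.0]]
wrist_force: [0.6, -0.5, -0.4]
finger_gap: 0.085
gripper_force: 0.0
```

>>> apply_moves(deltas=[[0,0,0,0,0,0],[0,0,0,0,0,0],[0,0,0,0,0,0],[0,0,0,0,0,0],[0,0,0,0,0,0]], jaw=3.5)

```text
t: 10.53
ee_pos: [0.6128, -0.1654, 0.059]
orientation: [[-1.0, -0.0, 0.003], [-0.0, 1.0, -0.001], [-0.003, -0.001, -1.0]]
wrist_force: [-0.1, 0.6, 5.5]
finger_gap: 0.0386
gripper_force: 39.7
```

>>> apply_moves(deltas=[[0,0,0,0,0,0],[0,0,0,0,0,0],[0,0,0,0,0,0],[0,0,0,0,0,0],[0,0,0,0,0,0]])

```text
t: 10.95
ee_pos: [0.6128, -0.1654, 0.059]
orientation: [[-1.0, -0.0, 0.003], [-0.0, 1.0, -0.001], [-0.003, -0.001, -1.0]]
wrist_force: [-0.2, 0.5, 5.6]
finger_gap: 0.0383
gripper_force: 39.7
```

>>> apply_moves(deltas=[[0,0,-1,0,0,0],[0,0,-3,0,0,0],[0,0,-4,0,0,0],[0,0,-4,0,0,0],[0,0,0,0,0,0]])

```text
t: 11.37
ee_pos: [0.6153, -0.1664, 0.1864]
orientation: [[-1.0, -0.0, 0.012], [-0.0, 1.0, -0.005], [-0.012, -0.005, -1.0]]
wrist_force: [1.8, -1.2, 0.2]
finger_gap: 0.0383
gripper_force: 40.8
```

>>> apply_moves(deltas=[[-0.35,2,0,0,0,0],[-0.35,3.2,0,0,0,0],[-0.35,3.2,0,0,0,0],[-0.35,3.2,0,0,0,0],[-0.35,3.2,0,0,0,0]])

```text
t: 11.78
ee_pos: [0.6292, -0.0157, 0.1784]
orientation: [[-1.0, 0.0, 0.002], [0.0, 1.0, -0.0], [-0.002, -0.0, -1.0]]
wrist_force: [0.2, 0.2, -1.3]
finger_gap: 0.0386
gripper_force: 40.8
```

>>> apply_moves(deltas=[[-0.35,3.2,0,0,0,0],[-0.35,3.2,0,0,0,0],[-0.35,3.2,0,0,0,0],[-0.35,3.2,0,0,0,0],[-0.35,3.2,0,0,0,0]])

```text
t: 12.2
ee_pos: [0.6466, 0.1446, 0.1784]
orientation: [[-1.0, -0.0, 0.002], [-0.0, 1.0, 0.0], [-0.002, 0.0, -1.0]]
wrist_force: [0.7, -0.5, -1.5]
finger_gap: 0.0382
gripper_force: 40.8
```

>>> apply_moves(deltas=[[-0.3,2.2,0,0,0,0],[0,1.3,0,0,0,0],[0,0,0,0,0,0],[0,0,0,0,0,0],[0,0,0,0,0,0]])

```text
t: 12.62
ee_pos: [0.6494, 0.1769, 0.1773]
orientation: [[-1.0, 0.0, 0.0], [0.0, 1.0, -0.0], [-0.0, -0.0, -1.0]]
wrist_force: [0.6, 0.4, -1.1]
finger_gap: 0.0382
gripper_force: 40.8
```

>>> apply_moves(deltas=[[-0.1,0.1,2,0,0,0],[0,0,3.2,0,0,0],[0,0,3.2,0,0,0],[0,0,1.7,0,0,0],[0,0,0.7,0,0,0]])

```text
t: 13.03
ee_pos: [0.6489, 0.1771, 0.0659]
orientation: [[-1.0, 0.001, -0.004], [0.001, 1.0, -0.001], [0.004, -0.001, -1.0]]
wrist_force: [-0.7, -1.2, -0.9]
finger_gap: 0.0382
gripper_force: 40.8
```

>>> apply_moves(deltas=[[0,0,0.4,0,0,0],[0,0,0.3,0,0,0],[0,0,0.2,0,0,0],[0,0,0.1,0,0,0],[0,0,0,0,0,0]])

```text
t: 13.45
ee_pos: [0.6509, 0.179, 0.0595]
orientation: [[-1.0, -0.0, 0.001], [-0.0, 1.0, 0.0], [-0.001, 0.0, -1.0]]
wrist_force: [0.2, -0.1, -1.6]
finger_gap: 0.0385
gripper_force: 40.8
```

>>> apply_moves(deltas=[[0,0,0.1,0,0,0],[0,0,0,0,0,0],[0,0,0,0,0,0],[0,0,0,0,0,0],[0,0,0,0,0,0]])

```text
t: 13.87
ee_pos: [0.6511, 0.179, 0.059]
orientation: [[-1.0, -0.0, 0.002], [-0.0, 1.0, 0.0], [-0.002, 0.0, -1.0]]
wrist_force: [-1.8, -1.0, 8.1]
finger_gap: 0.0385
gripper_force: 41.7
```

>>> apply_moves(deltas=[[0,0,0,0,0,0],[0,0,0,0,0,0],[0,0,0,0,0,0],[0,0,0,0,0,0],[0,0,0,0,0,0]], jaw=8.5)

```text
t: 14.28
ee_pos: [0.6504, 0.179, 0.0577]
orientation: [[-1.0, -0.0, -0.0], [-0.0, 1.0, -0.0], [0.0, -0.0, -1.0]]
wrist_force: [-0.2, 0.5, 0.4]
finger_gap: 0.0848
gripper_force: 0.0
```

>>> apply_moves(deltas=[[0,0,0,0,0,0],[0,0,-3,0,0,0],[0,0,-4,0,0,0],[0,0,-4,0,0,0],[0,0,-4,0,0,0]])

```text
t: 14.7
ee_pos: [0.65, 0.1789, 0.2093]
orientation: [[-1.0, -0.0, -0.001], [-0.0, 1.0, -0.0], [0.001, -0.0, -1.0]]
wrist_force: [1.4, 0.4, -0.7]
finger_gap: 0.0851
gripper_force: 0.0
```

```bash
python3 wr.py; python3 meas.py
```

```text
[0.64998601 0.17887667 0.20926369] [-9.99999693e-01 -2.06638186e-04 -7.55196097e-04]
1137 [0.64937173 0.17785562 0.08827256] 0.09332125957014553
red top 0  
   dish [0.6432 0.1339] 0.048 3 -0.002
yellow top 246 [ 0.479  -0.323   0.0903] [ 0.4779 -0.323   0.0908]
   dish [ 0.4779 -0.3242] 0.0519 871 0.0054
green top 0  
   dish [ 0.6092 -0.1615] 0.0515 1213 0.0065
blue top 236 [ 0.4493 -0.0276  0.0911] [ 0.4494 -0.0279  0.0916]
   dish [ 0.4473 -0.0246] 0.0516 998 0.0058
white top 0  Traceback (most recent call last):
  File "meas.py", line 16, in <module>
    cc,R=cv2.minEnclosingCircle(q);print("   dish",np.round(cc,4),round(R,4),len(q),np.median(P[m>0][:,2]).round(4))
         ~~~~~~~~~~~~~~~~~~~~~~^^^
cv2.error: OpenCV(4.12.0) /io/opencv/modules/imgproc/src/shapedescr.cpp:201: error: (-215:Assertion failed) count >= 0 && (depth == CV_32F || depth == CV_32S) in function 'minEnclosingCircle'
```

Red is seated. Next is green, in the yellow holder at (0.4785, −0.324).

>>> apply_moves(deltas=[[1.15,-3.35,0,0,0,0],[1.15,-3.35,0,0,0,0],[1.15,-3.35,0,0,0,0],[1.15,-3.35,0,0,0,0],[1.15,-3.35,0,0,0,0]])

```text
t: 15.22
ee_pos: [0.5922, 0.0101, 0.2077]
orientation: [[-1.0, -0.001, 0.0], [-0.001, 1.0, -0.0], [-0.0, -0.0, -1.0]]
wrist_force: [1.2, -0.6, 0.1]
finger_gap: 0.085
gripper_force: 0.0
```

>>> apply_moves(deltas=[[1.15,-3.35,0,0,0,0],[1.15,-3.35,0,0,0,0],[1.15,-3.35,0,0,0,0],[1.15,-3.35,0,0,0,0],[1.15,-3.35,0,0,0,0]])

```text
t: 15.63
ee_pos: [0.5347, -0.1576, 0.2078]
orientation: [[-1.0, -0.0, 0.0], [-0.0, 1.0, -0.0], [-0.0, -0.0, -1.0]]
wrist_force: [1.6, 0.1, -0.2]
finger_gap: 0.0851
gripper_force: 0.0
```

>>> apply_moves(deltas=[[1.15,-3.35,0,0,0,0],[1.15,-3.35,0,0,0,0],[1.15,-3.35,0,0,0,0],[1.15,-3.35,0,0,0,0],[1.05,-3.35,0,0,0,0]])

```text
t: 16.05
ee_pos: [0.4781, -0.3252, 0.2078]
orientation: [[-1.0, -0.0, 0.0], [-0.0, 1.0, -0.0], [-0.0, -0.0, -1.0]]
wrist_force: [1.7, -0.6, 0.5]
finger_gap: 0.085
gripper_force: 0.0
```

>>> apply_moves(deltas=[[0,0,0,0,0,0],[0,0,0,0,0,0],[0,0,0,0,0,0],[0,0,0,0,0,0],[0,0,0,0,0,0]])

```text
t: 16.47
ee_pos: [0.4794, -0.3226, 0.2077]
orientation: [[-1.0, -0.002, -0.0], [-0.002, 1.0, 0.0], [0.0, 0.0, -1.0]]
wrist_force: [0.8, -0.1, -0.2]
finger_gap: 0.0851
gripper_force: 0.0
```

```bash
python3 wr.py
```

```text
[ 0.47938499 -0.32255213  0.20769939] [-9.99998768e-01 -1.56791688e-03 -7.21256021e-05]
1151 [ 0.47713663 -0.32731736  0.08809161] 0.09316936900712475
```

>>> apply_moves(deltas=[[0.1,-0.25,2.5,0,0,0],[0,0,3.5,0,0,0],[0,0,3.5,0,0,0],[0,0,3.5,0,0,0],[0,0,2.1,0,0,0]])

```text
t: 16.93
ee_pos: [0.4773, -0.3245, 0.0537]
orientation: [[-1.0, -0.001, -0.002], [-0.001, 1.0, 0.002], [0.002, 0.002, -1.0]]
wrist_force: [-0.8, -0.2, -0.7]
finger_gap: 0.0849
gripper_force: 0.0
```

>>> apply_moves(deltas=[[0,0,0,0,0,0],[0,0,0,0,0,0],[0,0,0,0,0,0],[0,0,0,0,0,0],[0,0,0,0,0,0]], jaw=3.5)

```text
t: 17.35
ee_pos: [0.4791, -0.3267, 0.0588]
orientation: [[-1.0, -0.0, 0.003], [-0.0, 1.0, -0.002], [-0.003, -0.002, -1.0]]
wrist_force: [-0.8, 1.2, 6.8]
finger_gap: 0.0381
gripper_force: 39.5
```

>>> apply_moves(deltas=[[0,0,0,0,0,0],[0,0,0,0,0,0],[0,0,0,0,0,0],[0,0,0,0,0,0],[0,0,0,0,0,0]])

```text
t: 17.77
ee_pos: [0.4791, -0.3267, 0.0588]
orientation: [[-1.0, -0.0, 0.003], [-0.0, 1.0, -0.002], [-0.003, -0.002, -1.0]]
wrist_force: [0.8, 1.0, 5.1]
finger_gap: 0.0383
gripper_force: 39.5
```

>>> apply_moves(deltas=[[0,0,-1,0,0,0],[0,0,-3,0,0,0],[0,0,-4,0,0,0],[0,0,-4,0,0,0],[0,0,0,0,0,0]])

```text
t: 18.18
ee_pos: [0.481, -0.3285, 0.1858]
orientation: [[-1.0, -0.0, 0.009], [-0.0, 1.0, -0.008], [-0.009, -0.008, -1.0]]
wrist_force: [1.2, -1.9, 0.8]
finger_gap: 0.0384
gripper_force: 40.8
```

>>> apply_moves(deltas=[[-0.8,1,0,0,0,0],[-2,2.5,0,0,0,0],[-2,2.5,0,0,0,0],[-2,2.5,0,0,0,0],[-2,2.5,0,0,0,0]])

```text
t: 18.6
ee_pos: [0.5667, -0.2141, 0.1772]
orientation: [[-1.0, 0.0, -0.0], [0.0, 1.0, 0.0], [0.0, 0.0, -1.0]]
wrist_force: [0.1, -0.7, -1.2]
finger_gap: 0.0383
gripper_force: 40.8
```

>>> apply_moves(deltas=[[-2,2.5,0,0,0,0],[-1.5,2,0,0,0,0],[-0.8,0.8,0,0,0,0],[0,0,0,0,0,0],[0,0,0,0,0,0]])

```text
t: 19.02
ee_pos: [0.6088, -0.1627, 0.1767]
orientation: [[-1.0, -0.001, -0.0], [-0.001, 1.0, -0.0], [0.0, -0.0, -1.0]]
wrist_force: [-0.2, -1.9, -1.8]
finger_gap: 0.0382
gripper_force: 40.7
```

>>> apply_moves(deltas=[[0,0,2,0,0,0],[0,0,3.2,0,0,0],[0,0,3.2,0,0,0],[0,0,1.7,0,0,0],[0,0,0.7,0,0,0]])

```text
t: 19.43
ee_pos: [0.6066, -0.1637, 0.066]
orientation: [[-1.0, 0.001, -0.004], [0.001, 1.0, 0.001], [0.004, 0.001, -1.0]]
wrist_force: [-0.5, -0.1, -1.4]
finger_gap: 0.0384
gripper_force: 40.7
```

>>> apply_moves(deltas=[[0,0,0.4,0,0,0],[0,0,0.3,0,0,0],[0,0,0.2,0,0,0],[0,0,0,0,0,0],[0,0,0,0,0,0]])

```text
t: 19.85
ee_pos: [0.6095, -0.1633, 0.0606]
orientation: [[-1.0, -0.0, 0.001], [-0.0, 1.0, -0.0], [-0.001, -0.0, -1.0]]
wrist_force: [-0.9, -0.2, -0.8]
finger_gap: 0.0386
gripper_force: 40.7
```

>>> apply_moves(deltas=[[0,0,0.1,0,0,0],[0,0,0.1,0,0,0],[0,0,0,0,0,0],[0,0,0,0,0,0],[0,0,0,0,0,0]])

```text
t: 20.27
ee_pos: [0.6097, -0.1632, 0.0588]
orientation: [[-1.0, -0.0, 0.002], [-0.0, 1.0, -0.001], [-0.002, -0.001, -1.0]]
wrist_force: [-1.4, 0.5, 10.4]
finger_gap: 0.0385
gripper_force: 41.7
```

>>> apply_moves(deltas=[[0,0,0,0,0,0],[0,0,0,0,0,0],[0,0,0,0,0,0],[0,0,0,0,0,0],[0,0,0,0,0,0]], jaw=8.5)

```text
t: 20.68
ee_pos: [0.609, -0.1631, 0.0576]
orientation: [[-1.0, -0.0, -0.0], [-0.0, 1.0, 0.0], [0.0, 0.0, -1.0]]
wrist_force: [-0.2, 0.2, -0.5]
finger_gap: 0.0846
gripper_force: 0.0
```

>>> apply_moves(deltas=[[0,0,0,0,0,0],[0,0,-3,0,0,0],[0,0,-4,0,0,0],[0,0,-4,0,0,0],[0,0,-4,0,0,0]])

```text
t: 21.1
ee_pos: [0.6086, -0.1629, 0.2093]
orientation: [[-1.0, -0.0, -0.001], [-0.0, 1.0, 0.0], [0.001, 0.0, -1.0]]
wrist_force: [1.7, -0.6, 0.3]
finger_gap: 0.085
gripper_force: 0.0
```

```bash
python3 wr.py; python3 meas.py
```

```text
[ 0.60855037 -0.16291029  0.20930727] [-9.99999766e-01 -1.71345937e-04 -6.62030471e-04]
1132 [ 0.60770085 -0.16343094  0.08823968] 0.0934714944641502
red top 228 [0.651  0.1794 0.0906] [0.6495 0.1795 0.0916]
   dish [0.6506 0.1791] 0.053 772 0.0064
yellow top 0  
   dish [ 0.4726 -0.386 ] 0.0204 3 -0.0007
green top 0  
   dish [ 0.6294 -0.0958] 0.0182 8 -0.0013
blue top 0  
   dish [ 0.4976 -0.0469] 0.0291 2 0.0006
white top 0  Traceback (most recent call last):
  File "meas.py", line 16, in <module>
    cc,R=cv2.minEnclosingCircle(q);print("   dish",np.round(cc,4),round(R,4),len(q),np.median(P[m>0][:,2]).round(4))
         ~~~~~~~~~~~~~~~~~~~~~~^^^
cv2.error: OpenCV(4.12.0) /io/opencv/modules/imgproc/src/shapedescr.cpp:201: error: (-215:Assertion failed) count >= 0 && (depth == CV_32F || depth == CV_32S) in function 'minEnclosingCircle'
```

Green is seated. Next is yellow, in the blue holder at (0.449, −0.0285).

>>> apply_moves(deltas=[[2,1.65,0,0,0,0],[2,1.65,0,0,0,0],[2,1.65,0,0,0,0],[2,1.65,0,0,0,0],[2,1.65,0,0,0,0]])

```text
t: 21.62
ee_pos: [0.5078, -0.0799, 0.2076]
orientation: [[-1.0, -0.0, -0.0], [-0.0, 1.0, 0.0], [0.0, 0.0, -1.0]]
wrist_force: [0.5, 0.1, 0.4]
finger_gap: 0.0847
gripper_force: 0.0
```

>>> apply_moves(deltas=[[2,1.65,0,0,0,0],[2,1.65,0,0,0,0],[2,1.9,0,0,0,0],[0,0,0,0,0,0],[0,0,0,0,0,0]])

```text
t: 22.03
ee_pos: [0.4483, -0.0279, 0.2079]
orientation: [[-1.0, -0.001, 0.0], [-0.001, 1.0, -0.0], [-0.0, -0.0, -1.0]]
wrist_force: [0.9, 0.9, 0.1]
finger_gap: 0.0853
gripper_force: 0.0
```

>>> apply_moves(deltas=[[0,0,0,0,0,0],[0,0,0,0,0,0],[0,0,0,0,0,0],[0,0,0,0,0,0],[0,0,0,0,0,0]])

```text
t: 22.45
ee_pos: [0.4492, -0.0289, 0.2075]
orientation: [[-1.0, 0.0, -0.0], [0.0, 1.0, 0.0], [0.0, 0.0, -1.0]]
wrist_force: [0.1, -0.3, -0.3]
finger_gap: 0.0849
gripper_force: 0.0
```

```bash
python3 wr.py;python3 meas.py|grep -A1 yellow
```

```text
[ 0.44923671 -0.02887949  0.20754729] [-9.99999963e-01  2.35471539e-04 -1.36766950e-04]
1149 [ 0.44875255 -0.03108473  0.08795129] 0.09287657501154745
yellow top 0  
   dish [ 0.4782 -0.3242] 0.0521 1325 0.0063
```

>>> apply_moves(deltas=[[0,-0.1,2.5,0,0,0],[0,0,3.5,0,0,0],[0,0,3.5,0,0,0],[0,0,3.5,0,0,0],[0,0,2.1,0,0,0]])

```text
t: 22.97
ee_pos: [0.4479, -0.0295, 0.0541]
orientation: [[-1.0, -0.0, -0.002], [-0.0, 1.0, 0.0], [0.002, 0.0, -1.0]]
wrist_force: [0.2, -0.2, 0.1]
finger_gap: 0.0852
gripper_force: 0.0
```

>>> apply_moves(deltas=[[0,0,0,0,0,0],[0,0,0,0,0,0],[0,0,0,0,0,0],[0,0,0,0,0,0],[0,0,0,0,0,0]], jaw=3.5)

```text
t: 23.38
ee_pos: [0.4501, -0.0298, 0.0584]
orientation: [[-1.0, -0.0, 0.003], [-0.0, 1.0, -0.001], [-0.003, -0.001, -1.0]]
wrist_force: [-1.1, -0.8, 7.2]
finger_gap: 0.0386
gripper_force: 39.3
```

>>> apply_moves(deltas=[[0,0,0,0,0,0],[0,0,0,0,0,0],[0,0,0,0,0,0],[0,0,0,0,0,0],[0,0,0,0,0,0]])

```text
t: 23.8
ee_pos: [0.4501, -0.0298, 0.0584]
orientation: [[-1.0, -0.0, 0.003], [-0.0, 1.0, -0.001], [-0.003, -0.001, -1.0]]
wrist_force: [-0.9, -0.7, 6.0]
finger_gap: 0.0385
gripper_force: 39.3
```

>>> apply_moves(deltas=[[0,0,-1,0,0,0],[0,0,-3,0,0,0],[0,0,-4,0,0,0],[0,0,-4,0,0,0],[0,0,0,0,0,0]])

```text
t: 24.22
ee_pos: [0.4523, -0.0302, 0.1843]
orientation: [[-1.0, -0.0, 0.011], [-0.0, 1.0, -0.002], [-0.011, -0.002, -1.0]]
wrist_force: [1.7, -0.2, -1.0]
finger_gap: 0.0382
gripper_force: 41.0
```

>>> apply_moves(deltas=[[-0.3,-2,0,0,0,0],[-0.3,-3,0,0,0,0],[-0.3,-3,0,0,0,0],[-0.3,-3,0,0,0,0],[-0.3,-3,0,0,0,0]])

```text
t: 24.63
ee_pos: [0.4642, -0.1711, 0.1783]
orientation: [[-1.0, -0.001, 0.002], [-0.001, 1.0, -0.001], [-0.002, -0.001, -1.0]]
wrist_force: [1.1, -0.0, -1.3]
finger_gap: 0.0382
gripper_force: 40.9
```

>>> apply_moves(deltas=[[-0.3,-3,0,0,0,0],[-0.3,-3,0,0,0,0],[-0.3,-3,0,0,0,0],[-0.3,-3,0,0,0,0],[-0.3,-2.5,0,0,0,0]])

```text
t: 25.05
ee_pos: [0.4791, -0.3169, 0.1784]
orientation: [[-1.0, 0.0, 0.002], [0.0, 1.0, -0.002], [-0.002, -0.002, -1.0]]
wrist_force: [0.0, -0.2, -1.3]
finger_gap: 0.0385
gripper_force: 40.9
```

>>> apply_moves(deltas=[[0,-1,0,0,0,0],[0,0,0,0,0,0],[0,0,0,0,0,0],[0,0,0,0,0,0],[0,0,0,0,0,0]])

```text
t: 25.47
ee_pos: [0.479, -0.3234, 0.1771]
orientation: [[-1.0, -0.001, 0.0], [-0.001, 1.0, 0.0], [-0.0, 0.0, -1.0]]
wrist_force: [0.3, 0.3, -1.5]
finger_gap: 0.0383
gripper_force: 40.9
```

>>> apply_moves(deltas=[[0,0,2,0,0,0],[0,0,3.2,0,0,0],[0,0,3.2,0,0,0],[0,0,1.7,0,0,0],[0,0,0.7,0,0,0]])

```text
t: 25.88
ee_pos: [0.4779, -0.3227, 0.0664]
orientation: [[-1.0, -0.001, -0.003], [-0.001, 1.0, 0.003], [0.003, 0.003, -1.0]]
wrist_force: [-0.0, 0.6, -2.1]
finger_gap: 0.0384
gripper_force: 40.9
```

>>> apply_moves(deltas=[[0,0,0.4,0,0,0],[0,0,0.3,0,0,0],[0,0,0.1,0,0,0],[0,0,0,0,0,0],[0,0,0,0,0,0]])

```text
t: 26.3
ee_pos: [0.4795, -0.3249, 0.0616]
orientation: [[-1.0, -0.0, 0.001], [-0.0, 1.0, -0.001], [-0.001, -0.001, -1.0]]
wrist_force: [0.2, 0.2, -1.8]
finger_gap: 0.0384
gripper_force: 40.9
```

>>> apply_moves(deltas=[[0,0,0.2,0,0,0],[0,0,0.1,0,0,0],[0,0,0.05,0,0,0],[0,0,0,0,0,0],[0,0,0,0,0,0]])

```text
t: 26.72
ee_pos: [0.4794, -0.325, 0.0583]
orientation: [[-1.0, -0.0, 0.001], [-0.0, 1.0, -0.001], [-0.001, -0.001, -1.0]]
wrist_force: [-2.5, 1.8, 17.1]
finger_gap: 0.0384
gripper_force: 42.7
```

>>> apply_moves(deltas=[[0,0,0,0,0,0],[0,0,0,0,0,0],[0,0,0,0,0,0],[0,0,0,0,0,0],[0,0,0,0,0,0]], jaw=8.5)

```text
t: 27.13
ee_pos: [0.479, -0.3246, 0.0571]
orientation: [[-1.0, -0.0, -0.0], [-0.0, 1.0, 0.0], [0.0, 0.0, -1.0]]
wrist_force: [0.3, 0.8, -0.2]
finger_gap: 0.0853
gripper_force: 0.0
```

>>> apply_moves(deltas=[[0,0,0,0,0,0],[0,0,-3,0,0,0],[0,0,-4,0,0,0],[0,0,-4,0,0,0],[0,0,-4,0,0,0]])

```text
t: 27.55
ee_pos: [0.4786, -0.3242, 0.2088]
orientation: [[-1.0, -0.0, -0.001], [-0.0, 1.0, 0.001], [0.001, 0.001, -1.0]]
wrist_force: [0.7, -0.5, 0.2]
finger_gap: 0.0849
gripper_force: 0.0
```

```bash
python3 wr.py;python3 meas.py
```

```text
[ 0.47862823 -0.32424307  0.2088206 ] [-9.99999790e-01 -2.18686263e-04 -6.09720059e-04]
1138 [ 0.47739001 -0.32636952  0.08818818] 0.0933528887672691
red top 229 [0.6512 0.1797 0.0907] [0.6496 0.1796 0.0914]
   dish [0.6506 0.1801] 0.0535 832 0.006
yellow top 167 [ 0.4802 -0.3191  0.0899] [ 0.4817 -0.3173  0.0906]
   dish [ 0.495  -0.3127] 0.0668 593 0.0056
green top 224 [ 0.6084 -0.16    0.0899] [ 0.6079 -0.16    0.0911]
   dish [ 0.5993 -0.1555] 0.0623 747 0.0055
blue top 0  Traceback (most recent call last):
  File "meas.py", line 16, in <module>
    cc,R=cv2.minEnclosingCircle(q);print("   dish",np.round(cc,4),round(R,4),len(q),np.median(P[m>0][:,2]).round(4))
         ~~~~~~~~~~~~~~~~~~~~~~^^^
cv2.error: OpenCV(4.12.0) /io/opencv/modules/imgproc/src/shapedescr.cpp:201: error: (-215:Assertion failed) count >= 0 && (depth == CV_32F || depth == CV_32S) in function 'minEnclosingCircle'
```

Now blue back from white (0.488, 0.341).

>>> apply_moves(deltas=[[0,3.6,0,0,0,0],[0,3.6,0,0,0,0],[0,3.6,0,0,0,0],[0,3.6,0,0,0,0],[0,3.6,0,0,0,0]])

```text
t: 28.07
ee_pos: [0.4785, -0.143, 0.207]
orientation: [[-1.0, 0.0, -0.0], [0.0, 1.0, 0.0], [0.0, 0.0, -1.0]]
wrist_force: [0.9, 0.1, -0.2]
finger_gap: 0.085
gripper_force: 0.0
```

>>> apply_moves(deltas=[[0,3.6,0,0,0,0],[0,3.6,0,0,0,0],[0,3.6,0,0,0,0],[0,3.6,0,0,0,0],[0,3.6,0,0,0,0]])

```text
t: 28.48
ee_pos: [0.4785, 0.0371, 0.207]
orientation: [[-1.0, -0.0, -0.0], [-0.0, 1.0, -0.0], [0.0, -0.0, -1.0]]
wrist_force: [0.5, 0.1, -0.4]
finger_gap: 0.0851
gripper_force: 0.0
```

>>> apply_moves(deltas=[[-0.2,3.6,0,0,0,0],[-0.2,3.6,0,0,0,0],[-0.2,3.6,0,0,0,0],[-0.2,3.6,0,0,0,0],[-0.1,3.6,0,0,0,0]])

```text
t: 28.9
ee_pos: [0.4876, 0.2173, 0.207]
orientation: [[-1.0, -0.0, -0.0], [-0.0, 1.0, -0.0], [0.0, -0.0, -1.0]]
wrist_force: [1.7, 0.1, 0.4]
finger_gap: 0.0848
gripper_force: 0.0
```

>>> apply_moves(deltas=[[0,3.6,0,0,0,0],[0,3.6,0,0,0,0],[0,3.6,0,0,0,0],[0,1.7,0,0,0,0],[0,0,0,0,0,0]])

```text
t: 29.32
ee_pos: [0.4874, 0.3439, 0.2066]
orientation: [[-1.0, -0.003, -0.0], [-0.003, 1.0, 0.001], [0.0, 0.001, -1.0]]
wrist_force: [-0.0, -0.2, -1.1]
finger_gap: 0.0848
gripper_force: 0.0
```

>>> apply_moves(deltas=[[0,0,0,0,0,0],[0,0,0,0,0,0],[0,0,0,0,0,0],[0,0,0,0,0,0],[0,0,0,0,0,0]])

```text
t: 29.73
ee_pos: [0.4881, 0.3397, 0.2073]
orientation: [[-1.0, 0.001, 0.0], [0.001, 1.0, -0.0], [-0.0, -0.0, -1.0]]
wrist_force: [-0.6, 1.0, -0.4]
finger_gap: 0.0854
gripper_force: 0.0
```

```bash
python3 wr.py;python3 meas.py|tail -8
```

```text
[0.48806772 0.33967299 0.20727257] [-9.99999658e-01  8.27214010e-04  1.60851355e-05]
1151 [0.48677401 0.34049428 0.08817341] 0.09315862502642497
yellow top 248 [ 0.4793 -0.323   0.0903] [ 0.4783 -0.322   0.0909]
   dish [ 0.4783 -0.325 ] 0.0524 874 0.0053
green top 226 [ 0.6088 -0.1607  0.0895] [ 0.6078 -0.16    0.0911]
   dish [ 0.6089 -0.1615] 0.0513 823 0.0058
blue top 0  
   dish [ 0.4473 -0.0246] 0.0516 1323 0.0065
white top 247 [0.4873 0.3424 0.091 ] [0.4874 0.3417 0.0916]
   dish [0.488  0.3427] 0.0535 798 0.0066
```

>>> apply_moves(deltas=[[0,0.1,2.5,0,0,0],[0,0,3.5,0,0,0],[0,0,3.5,0,0,0],[0,0,3.5,0,0,0],[0,0,2.1,0,0,0]])

```text
t: 30.25
ee_pos: [0.4867, 0.3405, 0.0531]
orientation: [[-1.0, 0.0, -0.003], [0.0, 1.0, -0.001], [0.003, -0.001, -1.0]]
wrist_force: [-0.2, 0.2, -0.2]
finger_gap: 0.085
gripper_force: 0.0
```

>>> apply_moves(deltas=[[0,0,0,0,0,0],[0,0,0,0,0,0],[0,0,0,0,0,0],[0,0,0,0,0,0],[0,0,0,0,0,0]], jaw=3.5)

```text
t: 30.67
ee_pos: [0.4891, 0.342, 0.0583]
orientation: [[-1.0, -0.0, 0.003], [-0.0, 1.0, 0.002], [-0.003, 0.002, -1.0]]
wrist_force: [-0.4, -0.6, 6.0]
finger_gap: 0.0383
gripper_force: 39.6
```

>>> apply_moves(deltas=[[0,0,0,0,0,0],[0,0,0,0,0,0],[0,0,0,0,0,0],[0,0,0,0,0,0],[0,0,0,0,0,0]])

```text
t: 31.08
ee_pos: [0.4891, 0.342, 0.0583]
orientation: [[-1.0, -0.0, 0.003], [-0.0, 1.0, 0.002], [-0.003, 0.002, -1.0]]
wrist_force: [-0.5, -0.8, 5.1]
finger_gap: 0.0384
gripper_force: 39.6
```

>>> apply_moves(deltas=[[0,0,-1,0,0,0],[0,0,-4,0,0,0],[0,0,-4,0,0,0],[0,0,-4,0,0,0],[0,0,-2,0,0,0]])

```text
t: 31.5
ee_pos: [0.4893, 0.3423, 0.2129]
orientation: [[-1.0, -0.0, 0.006], [-0.0, 1.0, 0.004], [-0.006, 0.004, -1.0]]
wrist_force: [0.8, 1.4, -0.3]
finger_gap: 0.0385
gripper_force: 41.0
```

>>> apply_moves(deltas=[[0.4,-2,0,0,0,0],[0.4,-3.2,0,0,0,0],[0.4,-3.2,0,0,0,0],[0.4,-3.2,0,0,0,0],[0.4,-3.2,0,0,0,0]])

```text
t: 31.92
ee_pos: [0.4676, 0.1922, 0.2079]
orientation: [[-1.0, -0.001, 0.002], [-0.001, 1.0, 0.001], [-0.002, 0.001, -1.0]]
wrist_force: [1.0, 0.0, -1.1]
finger_gap: 0.0385
gripper_force: 41.0
```

>>> apply_moves(deltas=[[0.4,-3.2,0,0,0,0],[0.4,-3.2,0,0,0,0],[0.4,-3.2,0,0,0,0],[0.4,-3.2,0,0,0,0],[0.4,-3.2,0,0,0,0]])

```text
t: 32.33
ee_pos: [0.4477, 0.032, 0.2078]
orientation: [[-1.0, -0.0, 0.002], [-0.0, 1.0, -0.0], [-0.002, -0.0, -1.0]]
wrist_force: [1.5, -0.1, -1.2]
finger_gap: 0.0385
gripper_force: 41.0
```

>>> apply_moves(deltas=[[0,-3,0,0,0,0],[0,-2.8,0,0,0,0],[0,0,0,0,0,0],[0,0,0,0,0,0],[0,0,0,0,0,0]])

```text
t: 32.75
ee_pos: [0.4481, -0.0244, 0.2072]
orientation: [[-1.0, 0.0, 0.001], [0.0, 1.0, -0.0], [-0.001, -0.0, -1.0]]
wrist_force: [-0.6, 0.3, -1.1]
finger_gap: 0.0384
gripper_force: 41.0
```

>>> apply_moves(deltas=[[0,0,2,0,0,0],[0,0,2,0,0,0],[0,0,0,0,0,0],[0,0,0,0,0,0],[0,0,0,0,0,0]])

```text
t: 33.17
ee_pos: [0.4484, -0.0241, 0.1672]
orientation: [[-1.0, -0.001, 0.001], [-0.001, 1.0, -0.0], [-0.001, -0.0, -1.0]]
wrist_force: [-0.0, -0.6, -1.6]
finger_gap: 0.0385
gripper_force: 41.0
```

Down by 0.1085 in total.

>>> apply_moves(deltas=[[0,-0.1,2,0,0,0],[0,0,3,0,0,0],[0,0,3,0,0,0],[0,0,1.5,0,0,0],[0,0,0.5,0,0,0]])

```text
t: 33.58
ee_pos: [0.4477, -0.0253, 0.0652]
orientation: [[-1.0, -0.001, -0.002], [-0.001, 1.0, 0.0], [0.002, 0.0, -1.0]]
wrist_force: [-0.8, 0.6, -1.2]
finger_gap: 0.0385
gripper_force: 41.1
```

>>> apply_moves(deltas=[[0,0,0.3,0,0,0],[0,0,0.2,0,0,0],[0,0,0,0,0,0],[0,0,0,0,0,0],[0,0,0,0,0,0]])

```text
t: 34.0
ee_pos: [0.4485, -0.0257, 0.062]
orientation: [[-1.0, -0.0, 0.002], [-0.0, 1.0, -0.0], [-0.002, -0.0, -1.0]]
wrist_force: [-0.2, 0.2, -1.5]
finger_gap: 0.0387
gripper_force: 41.1
```

>>> apply_moves(deltas=[[0,0,0.2,0,0,0],[0,0,0.1,0,0,0],[0,0,0.05,0,0,0],[0,0,0,0,0,0],[0,0,0,0,0,0]])

```text
t: 34.42
ee_pos: [0.4484, -0.0258, 0.0582]
orientation: [[-1.0, -0.0, 0.001], [-0.0, 1.0, -0.0], [-0.001, -0.0, -1.0]]
wrist_force: [-1.4, -1.2, 15.4]
finger_gap: 0.0384
gripper_force: 42.6
```

>>> apply_moves(deltas=[[0,0,0,0,0,0],[0,0,0,0,0,0],[0,0,0,0,0,0],[0,0,0,0,0,0],[0,0,0,0,0,0]], jaw=8.5)

```text
t: 34.83
ee_pos: [0.4479, -0.0256, 0.0576]
orientation: [[-1.0, -0.0, -0.0], [-0.0, 1.0, 0.0], [0.0, 0.0, -1.0]]
wrist_force: [-0.2, -0.2, 0.5]
finger_gap: 0.0852
gripper_force: 0.0
```

>>> apply_moves(deltas=[[0,0,0,0,0,0],[0,0,-3,0,0,0],[0,0,-4,0,0,0],[0,0,-4,0,0,0],[0,0,-4,0,0,0]])

```text
t: 35.25
ee_pos: [0.4473, -0.0255, 0.2094]
orientation: [[-1.0, -0.0, -0.001], [-0.0, 1.0, 0.0], [0.001, 0.0, -1.0]]
wrist_force: [1.5, 0.8, -0.9]
finger_gap: 0.0851
gripper_force: 0.0
```

>>> apply_moves(deltas=[[0,3.6,0,0,0,0],[0,3.6,0,0,0,0],[0,3.6,0,0,0,0],[0,3.6,0,0,0,0],[0,3.6,0,0,0,0]])

```text
t: 35.67
ee_pos: [0.4475, 0.156, 0.2078]
orientation: [[-1.0, 0.0, 0.0], [0.0, 1.0, 0.0], [-0.0, 0.0, -1.0]]
wrist_force: [1.1, -0.7, -0.6]
finger_gap: 0.0852
gripper_force: 0.0
```

>>> apply_moves(deltas=[[0,3.6,0,0,0,0],[0,3.6,0,0,0,0],[0,3.6,0,0,0,0],[0,3.6,0,0,0,0],[0,3.6,0,0,0,0]])

```text
t: 36.08
ee_pos: [0.4473, 0.3362, 0.2076]
orientation: [[-1.0, -0.0, -0.0], [-0.0, 1.0, -0.0], [0.0, -0.0, -1.0]]
wrist_force: [-0.2, -0.3, 0.7]
finger_gap: 0.0851
gripper_force: 0.0
```

>>> apply_moves(deltas=[[0,0,0,0,0,0],[0,0,0,0,0,0],[0,0,0,0,0,0],[0,0,0,0,0,0],[0,0,0,0,0,0]])

```text
t: 36.5
ee_pos: [0.4479, 0.3334, 0.2077]
orientation: [[-1.0, 0.001, -0.0], [0.001, 1.0, -0.0], [0.0, -0.0, -1.0]]
wrist_force: [1.1, -0.4, -0.1]
finger_gap: 0.085
gripper_force: 0.0
```

```bash
python3 meas.py; python3 -c "
from h import *
f=grab_frame('scene');cv2.imwrite('pics/end.png',f['color'][...,::-1])"
```

```text
red top 228 [0.6511 0.1798 0.0902] [0.6495 0.1798 0.0915]
   dish [0.6506 0.18  ] 0.0535 830 0.0059
yellow top 247 [ 0.4791 -0.3221  0.0897] [ 0.4783 -0.3221  0.0909]
   dish [ 0.4783 -0.325 ] 0.0524 876 0.0056
green top 225 [ 0.6087 -0.1604  0.09  ] [ 0.608  -0.1599  0.0911]
   dish [ 0.6089 -0.1615] 0.0513 819 0.0056
blue top 241 [ 0.4467 -0.024   0.0903] [ 0.4469 -0.0244  0.0915]
   dish [ 0.4473 -0.0246] 0.0516 999 0.0058
white top 0  
   dish [0.4865 0.3413] 0.0519 963 0.0064
```

View pics/end.png

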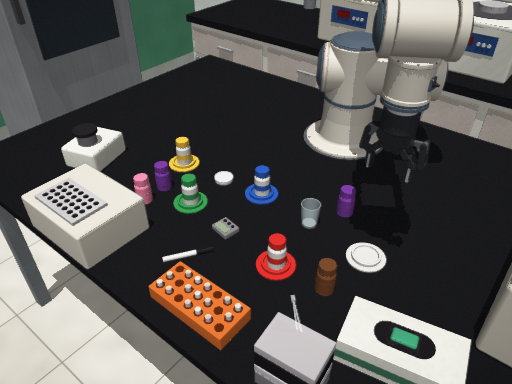

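The picture shows every bottle upright in its own holder: yellow (182,155), green (189,193), blue (262,185) and red (277,255). The white holder at (366,257) is empty and the beaker at (310,212) is where it was.

```bash
python3 -c "
from station import *
print(close_job())"
```

```text
the job is handed in; nothing more can be done
None
```

I put all four bottles upright in the holders of their own cap colours, left the white holder empty and the beaker unmoved, and handed the job in at about 37 s of the 141 s limit; the hand-in gave no verdict, but in my last measurement every bottle was within about 3 mm of its holder's centre.

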